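Run the tester's self-check and put the reference module away

TASK

Run the board tester's self-check while the yellow-handled reference module sits in its nest: twist the blue spring-return knob on the sloped panel clockwise until its orange lug bears against the steel stop pin, keep it against the pin for a good second without forcing it, then let go so that it springs all the way back. Then lift the yellow module out of the nest and set it down gently, flat and fully home, in the storage bay with the yellow tag. Leave the red module and everything else on the bench undisturbed.

Things in the scene. Friction and masses are not known exactly. Their poses are not given: they have to be found in the camera images.
- knob: Blue spring knob on the sloped white panel. Origin: on its turning axis at the panel surface; z: that axis, out of the panel, leaning 35 deg from vertical to the tester's front; x at rest: straight up-slope. Skirt 68 mm across, 3-10 mm above the panel; grip bar 64 long, 16 wide, 9-45 mm above the panel, lying at rest 0.5 rad anticlockwise (+z turn) of x. It turns clockwise (-z) only.
- knob_hold (a point): Point on the knob's axis 33 mm above the panel, the height at which to pinch the bar across its width. Axes as the knob's. A spring always drives the knob back: about 0.05 N m at rest, 0.15 N m at the stop. The pin stops it after some 0.8 to 1.3 rad, differently in each episode.
- knob_lug (a point): Outer end of the knob's orange lug (10 mm wide), at the bar's pointer end, 46 mm from the axis and 6 mm above the panel; the line from the axis to it is the bar's direction.
- rest_mark (a point): Fixed point on the tester where knob_lug stands when the knob is fully sprung back (black tick on the panel just outside it).
- stop_pin: The adjustable stop on the panel: it carries the steel pin that stops the orange lug. Origin on the knob's turning axis at the panel surface, z out of the panel; the pin itself is point stop_tip.
- stop_tip (a point): Top of the steel stop pin (8 mm thick, 11 mm tall, on a red foot), 42 mm from the knob's axis. The lug touches it when the lug's centre line is about 0.22 rad short of the pin as seen from the axis. It can take about 25 N.
- tester: Grey board tester, 260 (x) by 310 (y) mm, flat deck 50 mm above the table. Origin: centre of its underside; its front is -x. The nest is on the deck at y = +75 mm, the black control pod with the sloped panel (150 wide, 130 mm above the table at its rear top) at y = -75 mm.
- nest (a point): Centre of the nest's floor on the tester's deck, 50 mm above the table. Dark blue rim, inner 116 (x) by 68 (y) mm, 10 mm tall.
- module_yellow: Reference module with yellow handle: base plate 110 (x) by 62 (y) by 17 mm with a green circuit board on top, and a handle rib 70 mm long (x), 16 mm wide (y), from 17 to 53 mm above its underside, centred. Origin: centre of the underside, z up. About 0.25 kg. Starts in the nest.
- floor_yellow (a point): Centre of the floor of the yellow-tagged bay, 17 mm above the table. x, y along the bay's sides.
- bay_yellow: Storage bay (grey open tray, outer 130 x 82 mm, inner 120 (x) by 72 (y) mm, floor 5 mm thick, walls 17 mm tall in all, so 12 mm above its floor) with a yellow block tag on its -x side. Empty at the start. Origin: centre of its underside, 12 mm above the table on the aluminium rack.
- bay_blue: Same bay with a blue tag; empty, it must stay empty.
- bay_red: Same bay with a red tag; it holds the red module.
- module_red: Same module with a red handle, in the red bay. Leave alone.
- flux_jar: Small jar 40 mm across, 50 mm tall, on the tester's deck behind the nest. Leave alone.
- solder_spool: Orange spool 66 mm across, 52 mm tall. Leave alone.
- cleaner_bottle: Bottle 52 mm across, 130 mm tall, red cap. Leave alone.
- screwdriver: Screwdriver, 180 mm, lying. Leave alone.
- cleaning_brush: Brush, 180 mm, lying. Leave alone.
- flux_can: Can 60 mm across, 100 mm tall. Leave alone.
Not all that is in view belongs to the job. What is shaped like the module_yellow but purple is not meant.

How it is judged (in metres and radians):
On the way, in this order (a step that is already met when the one before it is completed fails the run):
1. the knob's lug bears against the stop pin (over 0.5 N), for 0.6 s, with the yellow module in the nest (contact force between knob and stop_pin above 0.5 N and x of module_yellow in the frame of nest between -0.006 and 0.006 m and y of module_yellow in the frame of nest between -0.006 and 0.006 m and z of module_yellow in the frame of nest between -0.005 and 0.005 m), for 0.6 s.
2. the knob is let go and has sprung back to rest, with the yellow module still in the nest (distance between knob_lug and rest_mark below 0.003 m and contact force between the fingers and knob below 0.1 N and x of module_yellow in the frame of nest between -0.006 and 0.006 m and y of module_yellow in the frame of nest between -0.006 and 0.006 m and z of module_yellow in the frame of nest between -0.005 and 0.005 m), for 0.2 s.
At the end, for the whole second after the job is handed in: The yellow module lies flat (within 0.06 rad) and at rest on the floor of the yellow-tagged bay (within 8 mm of its centre in x and y, within 4 mm of the floor), released; the knob is back at rest (its lug within 3 mm of the rest mark) (x of module_yellow in the frame of floor_yellow between -0.008 and 0.008 m and y of module_yellow in the frame of floor_yellow between -0.008 and 0.008 m and z of module_yellow in the frame of floor_yellow between -0.004 and 0.004 m and angle between module_yellow's own z axis and vertical below 0.06 rad and linear speed of module_yellow below 0.02 m/s and distance between knob_lug and rest_mark below 0.003 m and contact force between module_yellow and the fingers below 0.1 N); the robot touches nothing.
It fails at once if the knob is forced: over 25 N on the stop pin (contact force between knob and stop_pin above 25 N).
It fails at once if the yellow module is dropped or thrown (over 0.5 m/s while the fingers do not hold it) (linear speed of module_yellow above 0.5 m/s and contact force between the fingers and module_yellow below 0.05 N).
It fails at once if a bystander is moved by more than 20 mm (distance of any of module_red, flux_jar, solder_spool, cleaner_bottle, screwdriver, cleaning_brush, flux_can from where it was at the start of the episode above 0.02 m).
It also fails if it takes over 72 s, if anything falls off the work surface, if the arm or the gripper's body presses on something with over 40 N, if the wrist force passes 120 N, or if a joint passes its speed limit or range.

ROBOT

A 6-joint arm with a two-finger parallel gripper is mounted at the origin on the work surface. World frame = base frame: x ahead of the robot, y to its left, z up, the work surface at z = 0. Lengths are in m, angles in degrees, forces in N, time in s.
With the tool pointing down it reaches from about 0.275 to 0.725 m from the base axis. Payload 15.9 kg.
Tool frame: the origin (TCP) lies midway between the tips of the shut fingers; the grasp point (between the pads) lies 19 mm behind it (r.grip_point_offset is the distance from the TCP to the grasp point, in m); z points along the fingers, y is the line along which they close (so a half turn about z gives the same grasp; the last joint's range is limited). The gripper opens to 85 mm and grips with 20 to 120 N. Pads are 22 mm wide; open, the fingers measure 114 mm over their backs; the gripper's body (76 mm by 85 mm) begins 54 mm behind the grasp point. The pads swing forward as they close: fully open they stand 13 mm farther back than shut.
Start: joints at [70.989, 12.198, -1.971, 75.831, 0, 90], TCP at [0.163, 0.473, 0.211] pointing down, gripper open.
Joint ranges: [-170.91, 170.91], [-42.67, 98.43], [-65.05, 77.54], [-120.47, 116.71], [-90, 82.35], [-180, 180]. Speed limits (degrees/s): [108.29, 108.29, 136.94, 147.25, 180, 180].

INTERFACE

Orientations are given as [roll, pitch, yaw] about the fixed x, y, z axes, in that order (R = Rz(yaw) Ry(pitch) Rx(roll)).
In Python, from plant import r gives the robot as it stands.
- The arm moves only by the tool send_rows, never from a script. Its arguments are lists of equal length, an entry for each row: "fingers": the closure, from 0 (fully open) to 1 (shut); "dp": the shift along the tool's x, y, z scaled (see below), a list of three; "rotation": the turn, a rotation vector about the tool's x, y, z scaled (see below), a list of three. In form: {"fingers": [fingers, ...], "dp": [[x, y, z], ...], "rotation": [[ax, ay, az], ...]}. A call has 1 to 5 rows; each row is the pose to reach, as a shift and turn from the pose commanded when the call began, along the tool's axes at that moment; what a row does not reach only later rows make up. The controller multiplies each number of a shift by 0.5 m and each number of a turn by 120 degrees. A row lasts 1/10 s, in which the tool goes at most 50 mm and 8.59 degrees, less where a joint would pass 70% of its speed; a pose out of reach is approached as far as the arm can. A call with a number of a shift or a turn outside -1 to 1 is refused whole. A call with a gripper value outside its range is refused whole. The fingers move at their own pace and stop on an object; "squeeze" is the grip in N (left out, the last holds). Time passes only in rows, so rows that repeat a pose let the fingers close. It gives the time, the measured TCP pose, the force, the opening and the grip force at its end, in the units of the state.
- r.get_obs(): the state, without advancing time (a new reading comes with each control period).
- r.camera(name): name is "scene" or "top" or "wrist"; returns a dict with "image" (384x512x3 uint8, red, green, blue), "fov_y" (degrees; the focal length in pixels is half the picture's height over the tangent of half this angle, whatever the lens; pixels are square), "cx", "cy" (the principal point, pixels), "camera_from_world" (4x4, takes a point from world to camera coordinates). Camera axes: x right, y down, z forward; pixel columns grow to the right and rows downward; lengths in m; the calibration is good to about 2 mm. A picture is of the moment at which its call begins. There is no depth.
- r.job_done(): hands the job in; it is judged then, once.
The state is a dict: "t": time; "joint_positions": joint angles; "joint_velocities": joint speeds; "joint_efforts": joint torques, N m; "ee_pos": TCP position; "orientation": TCP orientation; "wrist_force": force on the tool from outside, world axes, zero at the start; "wrist_torque": the same for the moment, N m; "opening": opening from 0.0 (shut) to 1.0 (fully open); "grip_force": force on a finger pad.
Only numpy, scipy, OpenCV 4.12 (cv2) and the standard library are available. Lean on these libraries where they do the work, as an engineer would, in place of code of your own. Each camera call takes 0.05 s, during which the arm holds its last target. There are 200 camera calls.

## Working session

There is one attempt and no reset: what is moved stays moved. The work goes in short steps, Python scripts to look and compute and a tool call to move; the robot and the scene stay as the last step left them, time stands still between calls to the robot, and variables do not carry over. Pictures are saved under pics/ and viewed, at most 10 in all, crops included, and the job is handed in when it is done.

Besides the shell and the picture viewer there is one more tool, called as name(argument=value, ...) on one line, values as JSON. send_rows: Moves the arm, as the interface text tells. Shifts and turns lie within -1 to 1; 1 stands for 0.5 m of shift or 120 degrees of turn. Its arguments: {"type":"object","properties":{"fingers":{"type":"array","items":{"type":"number"}},"dp":{"type":"array","items":{"type":"array","items":{"type":"number","minimum":-1,"maximum":1}}},"rotation":{"type":"array","items":{"type":"array","items":{"type":"number","minimum":-1,"maximum":1}}},"squeeze":{"type":"number"}},"required":["fingers","dp","rotation"]}

```bash
mkdir -p pics; ls
python3 - <<'E'
from plant import r
import cv2,numpy as np,pickle
o=r.get_obs();print(o['t'],o['ee_pos'],o['orientation'],o['opening'],r.grip_point_offset)
for n in ['scene','top']:
    c=r.camera(n);cv2.imwrite(f'pics/{n}0.png',c['image'][:,:,::-1]);pickle.dump(c,open(f'{n}0.pkl','wb'))
    print(n,c['fov_y'],c['cx'],c['cy'],np.round(c['camera_from_world'],3).tolist())
a=[cv2.imread(f'pics/{n}0.png') for n in ['scene','top']]
cv2.imwrite('pics/both.png',cv2.resize(np.vstack(a),None,fx=.78,fy=.78) if 0 else np.vstack(a)[:0+768])
E
```

```text
pics
0.0 [0.16274464 0.47238494 0.21011817] [-1.79936284e+02  8.99232705e-04  1.60987738e+02] 1.0002323743583137 0.0187
scene 55.99368939428215 262.38931101831736 196.52160916389258 [[-0.306, 0.952, 0.004, 0.146], [0.803, 0.261, -0.536, -0.383], [-0.512, -0.161, -0.844, 1.538], [0.0, 0.0, 0.0, 1.0]]
top 42.51384209802836 262.9046117659026 194.21810326213702 [[0.021, -1.0, -0.011, -0.002], [-0.996, -0.02, -0.085, 0.568], [0.085, 0.013, -0.996, 1.674], [0.0, 0.0, 0.0, 1.0]]
```

View pics/scene0.png

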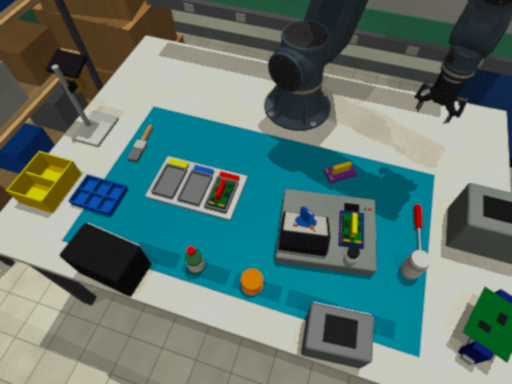

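View pics/top0.png

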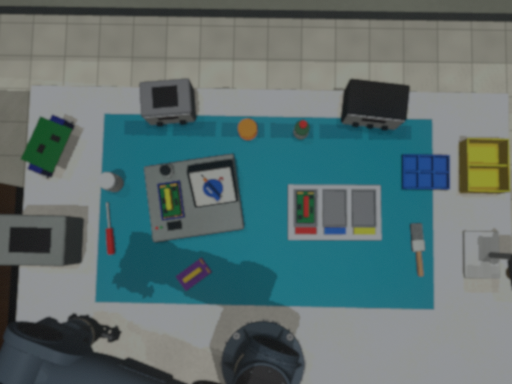

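The candidates for the yellow module are:
- The one in the tester's nest, at scene (351,229) and top (168,200). It has a green board and a yellow handle.
- The purple-based decoy, at scene (340,172) and top (193,273). Not wanted.
- The red module in its bay, at top (305,207). Not wanted.

The knob is at top (213,188) and scene (305,217). The yellow-tag bay is at top (364,208), the rightmost one, with its tag at (365,231). I choose the module in the nest.

```bash
cat > h.py <<'E'
import numpy as np,cv2
from scipy.spatial.transform import Rotation as R
def K(c):
    f=c['image'].shape[0]/2/np.tan(np.radians(c['fov_y']/2)); return f,c['cx'],c['cy']
def ray(c,uv):
    f,cx,cy=K(c);M=c['camera_from_world'];Rm=M[:3,:3]
    d=Rm.T@np.array([(uv[0]-cx)/f,(uv[1]-cy)/f,1.]);return -Rm.T@M[:3,3],d/np.linalg.norm(d)
def onz(c,uv,z):
    o,d=ray(c,uv);return o+d*(z-o[2])/d[2]
def onplane(c,uv,p,n):
    o,d=ray(c,uv);return o+d*(np.dot(np.subtract(p,o),n)/np.dot(d,n))
def two(c1,u1,c2,u2):
    o1,d1=ray(c1,u1);o2,d2=ray(c2,u2)
    s=np.linalg.lstsq(np.c_[d1,-d2],o2-o1,rcond=None)[0]
    a,b=o1+s[0]*d1,o2+s[1]*d2;return (a+b)/2,np.linalg.norm(a-b)
def proj(c,p):
    f,cx,cy=K(c);q=c['camera_from_world']@np.r_[p,1];return np.array([f*q[0]/q[2]+cx,f*q[1]/q[2]+cy])
def blobs(c,lo,hi,box=None,minA=8):
    "HSV blobs: list of (area,centroid,minAreaRect corners); box x0,y0,x1,y1"
    h=cv2.cvtColor(c['image'],cv2.COLOR_RGB2HSV);m=cv2.inRange(h,np.array(lo),np.array(hi))
    if box is not None:
        k=np.zeros_like(m);k[box[1]:box[3],box[0]:box[2]]=1;m*=k
    n,l,s,ce=cv2.connectedComponentsWithStats(m);out=[]
    for i in range(1,n):
        if s[i,4]>=minA:
            p=np.argwhere(l==i)[:,::-1].astype(np.float32);out.append((s[i,4],ce[i],cv2.boxPoints(cv2.minAreaRect(p)),p))
    return sorted(out,key=lambda b:-b[0])
E
python3 - <<'E'
from h import *;import pickle
np.set_printoptions(precision=4,suppress=True)
T=pickle.load(open('top0.pkl','rb'));S=pickle.load(open('scene0.pkl','rb'))
Y=((22,150,100),(34,255,255));B=((105,150,60),(122,255,255));W=((0,0,150),(180,60,255))
for nm,c,bx in [('T',T,(140,150,250,250)),('S',S,(270,185,385,280))]:
    for cn,col in [('Y',Y),('B',B),('W',W)]:
        for b in blobs(c,*col,bx)[:2]: print(nm,cn,b[0],b[1],b[2].tolist())
for b in blobs(T,(22,120,80),(34,255,255),(285,180,390,245))[:2]: print('tag',b[0],b[1],onz(T,b[1],.03))
for b in blobs(S,(22,120,80),(34,255,255),(140,150,250,220))[:2]: print('tagS',b[0],b[1])
# grey bays
for b in blobs(T,(0,0,60),(180,60,135),(285,180,390,245))[:4]:
    print('bay',b[0],b[1],onz(T,b[1],.017),[onz(T,q,.02)[:2] for q in b[2]])
b=blobs(T,(0,0,60),(180,60,255),(140,150,250,250))[0];print('tester',b[0],[onz(T,q,.05) for q in b[2]])
yt=blobs(T,*Y,(140,150,250,250))[0];ys=blobs(S,*Y,(270,185,385,280))[0]
print('handle',onz(T,yt[1],.1),two(T,yt[1],S,ys[1]))
yt=blobs(T,*B,(185,150,250,250))[0];ys=blobs(S,*B,(270,185,330,280))[0]
print('knob',two(T,yt[1],S,ys[1]))
E
```

```text
T Y 108 [167.7963 199.0463] [[163.892333984375, 189.13848876953125], [169.06155395507812, 188.49234008789062], [171.60000610351562, 208.80001831054688], [166.4307861328125, 209.4461669921875]]
T B 203 [213.5961 188.0887] [[201.75341796875, 192.6575469970703], [207.46575927734375, 177.42466735839844], [223.46575927734375, 183.42466735839844], [217.75341796875, 198.6575469970703]]
S Y 136 [354.1838 224.2426] [[351.0, 213.0], [357.0, 213.0], [357.0, 236.0], [351.0, 236.0]]
S Y 16 [346.1875 239.875 ] [[343.0, 239.0], [349.0, 239.0], [349.0, 241.0], [343.0, 241.0]]
S B 234 [305.3162 218.0085] [[292.0000305175781, 217.00003051757812], [303.5000305175781, 205.50003051757812], [318.0000305175781, 220.00003051757812], [306.5000305175781, 231.50003051757812]]
S B 54 [350.7593 244.9444] [[338.8338623046875, 245.9907684326172], [339.015380859375, 242.7230682373047], [362.1661376953125, 244.0092315673828], [361.984619140625, 247.2769317626953]]
S W 453 [305.3422 224.1921] [[283.6263732910156, 228.86428833007812], [285.8847351074219, 211.5501708984375], [328.2081604003906, 217.07061767578125], [32
[... 418 characters left out ...]
3]), array([ 0.4397, -0.3796]), array([ 0.4379, -0.2944])]
bay 444 [305.0743 208.5811] [ 0.5218 -0.1365  0.017 ] [array([ 0.5918, -0.0937]), array([ 0.5936, -0.1798]), array([ 0.4355, -0.1817]), array([ 0.4337, -0.0963])]
bay 64 [369.5938 191.3438] [ 0.5859 -0.3579  0.017 ] [array([ 0.6058, -0.2693]), array([ 0.6656, -0.3143]), array([ 0.571 , -0.4383]), array([ 0.5117, -0.3931])]
tester 5033 [array([0.6505, 0.4246, 0.05  ]), array([0.7029, 0.1156, 0.05  ]), array([0.449 , 0.0714, 0.05  ]), array([0.3973, 0.3765, 0.05  ])]
handle [0.5391 0.3212 0.1   ] (array([0.5399, 0.3235, 0.0883]), np.float64(0.0002497131849728672))
knob (array([0.5773, 0.1715, 0.1083]), np.float64(0.002036858722595578))
```

```bash
cat > plan.py <<'E'
from h import *
np.set_printoptions(precision=4,suppress=True)
def pose(o): return np.array(o['ee_pos']),R.from_euler('xyz',o['orientation'],degrees=True)
def delta(o,p,Rt):
    p0,R0=pose(o);d=R0.inv().apply(np.array(p)-p0);rv=(R0.inv()*Rt).as_rotvec(degrees=True)
    print('now t',round(o['t'],2),p0,np.round(o['orientation'],2),'J',np.round(o['joint_positions'],1))
    print('shift mm',np.round(d*1e3,1),'deg',np.round(rv,2),'-> dp',np.round(d/.5,4).tolist(),'rot',np.round(rv/120,4).tolist())
def knobR(psi,lean=35.):   # knob frame in world, psi deg tester yaw
    return R.from_euler('z',psi,degrees=True)*R.from_euler('y',-lean,degrees=True)
def toolR(psi,a,sgn):      # tool along -knob z, x_t = sgn*bar dir at angle a (rad) about knob z
    k=knobR(psi).as_matrix();b=k@np.array([np.cos(a),np.sin(a),0])*sgn;z=-k[:,2]
    return R.from_matrix(np.c_[b,np.cross(z,b),z])
E
python3 - <<'E'
from plan import *;from plant import r
o=r.get_obs()
k=knobR(10).apply([0,0,1]);P=np.array([.575,.172,.095])+k*.16
for s in (1,-1): print(s,P);delta(o,P,toolR(10,.5,s))
E
```

```text
1 [0.4846 0.1561 0.2261]
now t 0.1 [0.1628 0.4724 0.2102] [-179.95   -0.    160.99] J [71.  12.2 -2.  75.8  0.  90. ]
shift mm [-407.3 -194.3  -15.7] deg [-42.45   0.19 117.85] -> dp [-0.8147, -0.3885, -0.0314] rot [-0.3537, 0.0016, 0.982]
-1 [0.4846 0.1561 0.2261]
now t 0.1 [0.1628 0.4724 0.2102] [-179.95   -0.    160.99] J [71.  12.2 -2.  75.8  0.  90. ]
shift mm [-407.3 -194.3  -15.7] deg [ -0.16 -36.51 -55.78] -> dp [-0.8147, -0.3885, -0.0314] rot [-0.0014, -0.3042, -0.4648]
```

send_rows(fingers=[0,0,0,0,0], dp=[[0,0,-0.05],[0,0,-0.1],[0,0,-0.15],[0,0,-0.16],[0,0,-0.16]], rotation=[[0,0,0.05],[0,0,0.1],[0,0,0.15],[0,0,0.2],[0,0,0.2]])

```text
t: 0.6
ee_pos: [0.163, 0.4731, 0.2912]
orientation: [179.9, -0.0, 136.9]
wrist_force: [0.1, -0.2, -0.9]
opening: 0.999
grip_force: 0.0
```

Run:
```python
from plan import *;from plant import r
o=r.get_obs()
k=knobR(10).apply([0,0,1]);P=np.array([.575,.172,.095])+k*.16
for s in (1,-1): print(s,P);delta(o,P,toolR(10,.5,s))
```

```text
1 [0.4846 0.1561 0.2261]
now t 0.6 [0.163  0.4731 0.2912] [179.94  -0.02 136.89] J [ 71.   12.4   9.9  87.4  -0.  114.1]
shift mm [-451.5  -11.7   64.9] deg [-38.63   8.31  94.83] -> dp [-0.903, -0.0234, 0.1299] rot [-0.3219, 0.0693, 0.7902]
-1 [0.4846 0.1561 0.2261]
now t 0.6 [0.163  0.4731 0.2912] [179.94  -0.02 136.89] J [ 71.   12.4   9.9  87.4  -0.  114.1]
shift mm [-451.5  -11.7   64.9] deg [ -8.   -37.18 -79.04] -> dp [-0.903, -0.0234, 0.1299] rot [-0.0667, -0.3099, -0.6587]
```

send_rows(fingers=[0,0,0,0,0], dp=[[-0.09,0,0],[-0.18,0,0],[-0.27,0,0],[-0.36,0,0],[-0.45,0,0]], rotation=[[-0.006,-0.03,-0.064],[-0.013,-0.06,-0.128],[-0.02,-0.09,-0.192],[-0.026,-0.12,-0.256],[-0.033,-0.15,-0.32]])

```text
t: 1.1
ee_pos: [0.3283, 0.3178, 0.2895]
orientation: [-177.4, 18.0, 176.7]
wrist_force: [-0.2, 0.8, 0.4]
opening: 0.994
grip_force: 0.0
```

Run:
```python
from plan import *;from plant import r
o=r.get_obs()
k=knobR(10).apply([0,0,1]);P=np.array([.575,.172,.095])+k*.16
delta(o,P,toolR(10,.5,-1))
```

```text
now t 1.1 [0.3283 0.3178 0.2895] [-177.44   18.02  176.69] J [ 56.4  -1.   -8.   76.  -16.8  59. ]
shift mm [-137.7 -147.3  118.2] deg [ -4.06 -19.09 -39.96] -> dp [-0.2754, -0.2946, 0.2365] rot [-0.0338, -0.1591, -0.333]
```

send_rows(fingers=[0,0,0,0,0], dp=[[-0.055,-0.06,0.047],[-0.11,-0.12,0.094],[-0.165,-0.18,0.14],[-0.22,-0.235,0.19],[-0.275,-0.295,0.237]], rotation=[[-0.007,-0.032,-0.067],[-0.014,-0.064,-0.133],[-0.02,-0.096,-0.2],[-0.027,-0.128,-0.267],[-0.034,-0.159,-0.333]])

```text
t: 1.6
ee_pos: [0.4627, 0.1769, 0.2323]
orientation: [-166.0, 28.8, -146.6]
wrist_force: [1.4, 1.5, -0.6]
opening: 0.998
grip_force: 0.0
```

send_rows(fingers=[0,0], dp=[[0,0,0],[0,0,0]], rotation=[[0,0,0],[0,0,0]])

```text
t: 1.8
ee_pos: [0.4621, 0.1768, 0.2325]
orientation: [-166.3, 28.7, -147.3]
wrist_force: [0.8, 0.3, 1.0]
opening: 0.999
grip_force: 0.0
```

Run:
```python
from plan import *;from plant import r;import pickle
c=r.camera('wrist');pickle.dump(c,open('w1.pkl','wb'));cv2.imwrite('pics/w1.png',cv2.resize(c['image'][:,:,::-1],(768,576)))
o=r.get_obs();print(np.linalg.inv(c['camera_from_world'])[:3,3],c['fov_y'])
k=knobR(10).apply([0,0,1]);P=np.array([.575,.172,.095])+k*.16
delta(o,P,toolR(10,.5,-1))
```

```text
[0.3225 0.1336 0.3357] 71.29746065170268
now t 1.85 [0.4622 0.178  0.2331] [-166.3    28.78 -147.24] J [ 29.1 -15.9 -35.5  40.8 -11.9  -3.2]
shift mm [ -2.7 -27.5  16.6] deg [-0.55 -4.03 -8.75] -> dp [-0.0055, -0.0549, 0.0331] rot [-0.0046, -0.0336, -0.0729]
```

View pics/w1.png

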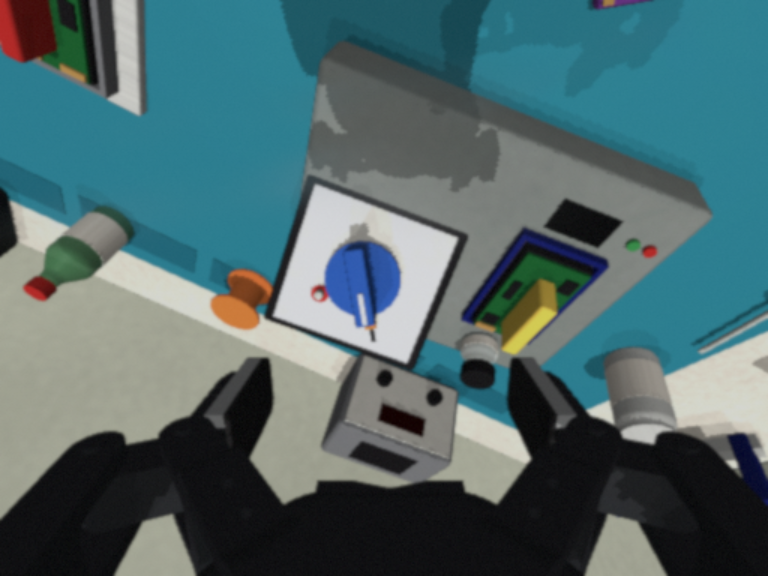

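The wrist picture (shown at 1.5x) shows:
- The knob's skirt centred at (363,280), with the bar pointing down-image to the orange lug at (371,327).
- The black tick at (373,335) and the red foot with its pin at (319,293).
- The white panel, with corners (313,180), (465,237), (410,365) and (268,317).
- The yellow module in the nest, at (535,310), and the jar at (478,360).

This is the chosen module: green board, blue rim, no purple.

Run:
```python
from plan import *;import pickle
c=pickle.load(open('w1.pkl','rb'))
w=blobs(c,(0,0,150),(180,50,255),(170,110,320,250))[0]
hull=cv2.convexHull(w[3]);q=cv2.approxPolyDP(hull,6,True)[:,0];print('panel quad',q.tolist())
b=blobs(c,(100,120,50),(125,255,255),(200,140,290,230))[0]
hp=cv2.convexHull(b[3])[:,0]
ce=np.array([242.,187.]);keep=np.array([not(abs(p[0]-ce[0])<14 and p[1]>ce[1]) for p in hp])
ell=cv2.fitEllipse(hp[keep]);print('ell',ell,len(hp),keep.sum(),'bluecentroid',b[1])
red=blobs(c,(0,130,80),(8,255,255),(190,170,235,215),3);red+=blobs(c,(172,130,80),(180,255,255),(190,170,235,215),3)
print('red',[(x[0],x[1]) for x in red])
org=blobs(c,(8,120,100),(20,255,255),(235,205,260,235),2);print('orange',[(x[0],x[1]) for x in org])
for psi in (9,10,11):
    kR=knobR(psi);n=kR.apply([0,0,1])
    # scale so that skirt dia = 68 on plane
    o,d=ray(c,ell[0]);
    def span(L):
        p0=o+d*L;pts=[kR.inv().apply(onplane(c,p,p0,n)-p0) for p in hp[keep]]
        return np.mean([np.hypot(x[0],x[1]) for x in pts]),np.mean(pts,0),p0
    L=.35;m=span(L)[0];L*=.034/m;m,_,p0=span(L)
    org0=p0-n*.009;print('psi',psi,'knob origin',org0,'depth',L)
    f=lambda uv,h=0:kR.inv().apply(onplane(c,uv,org0+n*h,n)-org0)
    print(' quad mm',[np.round(f(x.astype(float))*1e3,1)[:2].tolist() for x in q])
    print(' tick',f((373/1.5,335/1.5))*1e3,'lug',[f(x[1],.006)*1e3 for x in org],'red',[f(x[1],.003)*1e3 for x in red])
```

```text
panel quad [[304.0, 158.0], [270.0, 241.0], [182.0, 210.0], [210.0, 123.0]]
ell ((241.38536071777344, 185.4401397705078), (49.05118942260742, 49.6042366027832), 119.85420227050781) 24 22 bluecentroid [241.3913 185.4263]
red [(np.int32(17), array([211.3529, 192.3529])), (np.int32(8), array([216.  , 197.75])), (np.int32(4), array([216.25, 194.5 ]))]
orange [(np.int32(6), array([247., 218.]))]
psi 9 knob origin [0.5967 0.1778 0.0791] depth 0.36934201335499456
 quad mm [[-64.9, 67.5], [66.0, 68.2], [66.5, -67.9], [-63.4, -68.3]]
 tick [51.3256 29.0979 -0.    ] lug [array([42.4874, 23.6138,  6.    ])] red [array([ 25.7291, -36.1747,   3.    ]), array([ 30.843 , -27.5449,   3.    ]), array([ 26.227 , -28.7258,   3.    ])]
psi 10 knob origin [0.5966 0.1779 0.0792] depth 0.3692394258945329
 quad mm [[-63.9, 68.2], [66.7, 67.0], [65.8, -69.0], [-64.3, -67.5]]
 tick [51.6197 28.2431 -0.    ] lug [array([42.7299, 22.9542,  6.    ])] red [array([ 25.3074, -36.6275,   3.    ]), array([ 30.5219, -28.0584,   3.    ]), array([ 25.8905, -29.1747,   3.    ])]
psi 11 knob origin [0.5965 0.1779 0.0793] depth 0.36911158793988924
 quad mm [[-62.9, 68.9], [67.3, 65.8], [65.1, -70.2], [-65.2, -66.8]]
 tick [51.901  27.3873  0.    ] lug [array([42.9621, 22.2937,  6.    ])] red [array([ 24.8785, -37.0773,   3.    ]), array([ 30.1928, -28.5697,   3.    ]), array([ 25.5471, -29.6212,   3.    ])]
```

Run:
```python
import cv2
a=cv2.imread('pics/w1.png');cv2.imwrite('pics/w1c.png',cv2.resize(a[170:380,250:480],None,fx=2.6,fy=2.6,interpolation=cv2.INTER_CUBIC))
```

```text
(no output)
```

View pics/w1c.png

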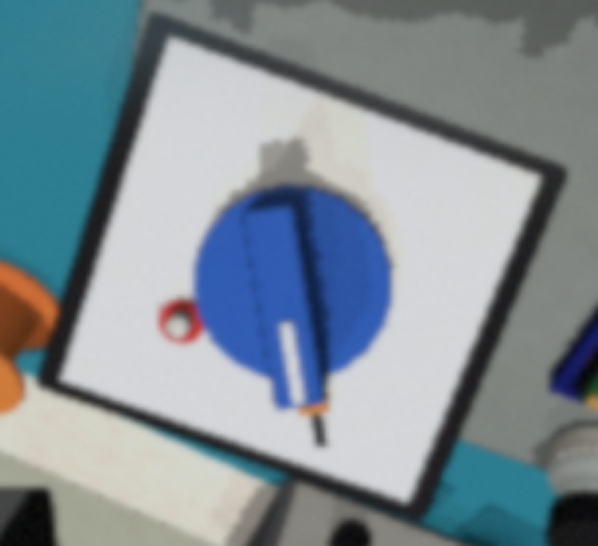

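The crop shows the knob, lug and tick as described. The red foot with the steel pin is at crop (180,321), full-resolution (212.8,195.6), and no part is hidden.

Run:
```python
from plan import *;from plant import r;import pickle
c=pickle.load(open('w1.pkl','rb'));kR=knobR(9.8);n=kR.apply([0,0,1]);K0=np.array([.5966,.1778,.0792])
for h in (.003,.011,.013):
    p=kR.inv().apply(onplane(c,(212.8,195.6),K0+n*h,n)-K0);print('pin',h,p*1e3,np.hypot(p[0],p[1]),np.degrees(np.arctan2(p[1],p[0])))
o=r.get_obs()
delta(o,K0+n*.09,toolR(9.8,.5,-1));print('check z tool step 74mm ->',.074/.5)
```

```text
pin 0.003 [ 29.1726 -33.1248   3.    ] 0.044139523659101294 -48.630045232705015
pin 0.011 [ 26.7815 -32.3342  11.    ] 0.041985090714326614 -50.366034324553645
pin 0.013 [ 26.1837 -32.1365  13.    ] 0.04145289511997628 -50.82809396148226
now t 1.85 [0.4622 0.178  0.2331] [-166.3    28.78 -147.24] J [ 29.1 -15.9 -35.5  40.8 -11.9  -3.2]
shift mm [-18.7 -27.2 111.4] deg [-0.45 -3.98 -8.58] -> dp [-0.0374, -0.0543, 0.2228] rot [-0.0037, -0.0332, -0.0715]
check z tool step 74mm -> 0.148
```

send_rows(fingers=[0,0,0,0,0], dp=[[-0.02,-0.03,0.07],[-0.037,-0.054,0.15],[-0.037,-0.054,0.223],[-0.037,-0.054,0.223],[-0.037,-0.054,0.223]], rotation=[[-0.002,-0.017,-0.036],[-0.004,-0.033,-0.0715],[-0.004,-0.033,-0.0715],[-0.004,-0.033,-0.0715],[-0.004,-0.033,-0.0715]])

```text
t: 2.35
ee_pos: [0.5454, 0.1705, 0.1526]
orientation: [-161.5, 30.2, -136.4]
wrist_force: [-0.4, 0.2, 0.6]
opening: 0.997
grip_force: 0.0
```

Run:
```python
from plan import *;from plant import r;import pickle
kR=knobR(9.8);n=kR.apply([0,0,1]);K0=np.array([.5966,.1778,.0792])
c=r.camera('wrist');pickle.dump(c,open('w2.pkl','wb'))
w=blobs(c,(0,0,150),(180,50,255),None)[0];q=cv2.approxPolyDP(cv2.convexHull(w[3]),6,True)[:,0]
print('quad',q.tolist(),[np.round(kR.inv().apply(onplane(c,x.astype(float),K0,n)-K0)*1e3,1)[:2].tolist() for x in q])
b=blobs(c,(100,120,50),(125,255,255),None)[0];print('blue',b[0],b[1],'expected axis px h=.01,.045',proj(c,K0+n*.01),proj(c,K0+n*.045))
delta(r.get_obs(),K0+n*.016,toolR(9.8,.5,-1))
cv2.imwrite('pics/w2.png',c['image'][:,:,::-1])
```

```text
quad [[209.0, 325.0], [189.0, 334.0], [0.0, 344.0], [0.0, 145.0], [35.0, 123.0], [161.0, 198.0], [214.0, 243.0]] [[172.7, 29.7], [195.8, 14.7], [317.2, -176.6], [79.1, -231.6], [43.5, -208.2], [55.2, -79.4], [74.6, -11.5]]
blue 4231 [259.3775 192.7057] expected axis px h=.01,.045 [257.6843 190.9871] [257.4421 203.2782]
now t 2.4 [0.5458 0.1707 0.1539] [-161.48   30.26 -136.38] J [ 21.1  -6.2 -43.   18.7  -6.3 -19.4]
shift mm [ 1.6 -1.2 74.6] deg [0.09 0.07 0.09] -> dp [0.0032, -0.0024, 0.1491] rot [0.0008, 0.0006, 0.0007]
```

View pics/w2.png

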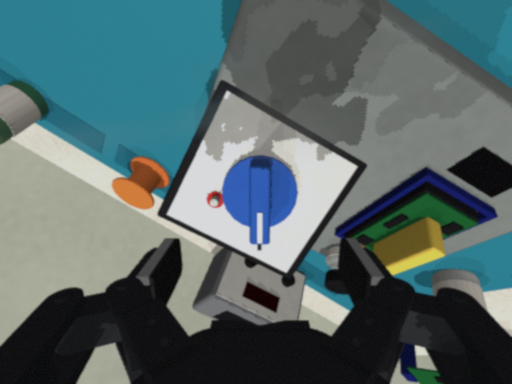

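The close view shows the knob's skirt centred at about (260,189), with the bar vertical between the fingers at (260,205) and the pin at (215,199). Both are about 2 px from prediction, so I correct for that and descend.

send_rows(fingers=[0,0,0,0,0], dp=[[0.003,0.001,0.05],[0.006,0.002,0.09],[0.006,0.002,0.13],[0.006,0.002,0.149],[0.006,0.002,0.149]], rotation=[[0,0,0],[0,0,0],[0,0,0],[0,0,0],[0,0,0]])

```text
t: 2.9
ee_pos: [0.5858, 0.1765, 0.0907]
orientation: [-161.5, 30.3, -136.4]
wrist_force: [-0.6, -0.3, -0.1]
opening: 1.0
grip_force: 0.0
```

send_rows(fingers=[0.5,0.8,1,1,1], dp=[[0,0,0],[0,0,0],[0,0,0],[0,0,0],[0,0,0]], rotation=[[0,0,0],[0,0,0],[0,0,0],[0,0,0],[0,0,0]], squeeze=25)

```text
t: 3.4
ee_pos: [0.5857, 0.176, 0.0908]
orientation: [-161.5, 30.3, -136.4]
wrist_force: [-10.6, 0.7, 12.4]
opening: 0.184
grip_force: 31.2
```

send_rows(fingers=[1,1,1], dp=[[0,0,0],[0,0,0],[0,0,0]], rotation=[[0,0,0],[0,0,0],[0,0,0]])

```text
t: 3.7
ee_pos: [0.5856, 0.176, 0.0908]
orientation: [-161.5, 30.3, -136.4]
wrist_force: [-8.7, -0.5, 8.4]
opening: 0.185
grip_force: 30.4
```

Run:
```python
from plan import *;from plant import r
kR=knobR(9.8);n=kR.apply([0,0,1]);K0=np.array([.5966,.1778,.0792])
o=r.get_obs();p,Rt=pose(o);print('TCP in knob frame mm',kR.inv().apply(p-K0)*1e3,o['opening']*85,o['grip_force'])
print('F knob',kR.inv().apply(o['wrist_force']),'T',kR.inv().apply(o['wrist_torque']))
delta(o,K0+n*.016,toolR(9.8,.5,-1))
```

```text
TCP in knob frame mm [-2.4435  0.0546 15.9006] 15.751051163614061 30.448825657367706
F knob [-2.2481  0.9369 11.8745] T [ 0.1827  0.856  -0.0722]
now t 3.7 [0.5856 0.176  0.0908] [-161.47   30.3  -136.45] J [ 19.8   3.4 -44.6   7.4  -5.7 -20.4]
shift mm [-2.1 -1.2 -0.1] deg [0.05 0.09 0.02] -> dp [-0.0042, -0.0024, -0.0002] rot [0.0004, 0.0007, 0.0002]
```

Run:
```python
from plan import *;from plant import r;import pickle
kR=knobR(9.8);n=kR.apply([0,0,1]);K0=np.array([.5966,.1778,.0792])
c1=pickle.load(open('w1.pkl','rb'));c2=pickle.load(open('w2.pkl','rb'))
b=blobs(c2,(100,120,50),(125,255,255),(215,140,310,260))[0];hp=cv2.convexHull(b[3])[:,0]
keep=hp[:,1]<215;e2=cv2.fitEllipse(hp[keep]);print(e2,keep.sum(),len(hp))
for h in (.009,): print('w2 ellipse in knob frame',kR.inv().apply(onplane(c2,e2[0],K0+n*h,n)-K0)*1e3)
print(two(c1,(241.39,185.44),c2,e2[0]))
print('tri origin',kR.inv().apply(two(c1,(241.39,185.44),c2,e2[0])[0]-K0)*1e3)
# camera pose consistent with tool?
o=r.get_obs();p,Rt=pose(o);print('tip px',e2[0],proj(c2,np.array([.5458,.1707,.1539])))
```

```text
((259.3410339355469, 191.662841796875), (71.79354858398438, 73.67417907714844), 86.07701873779297) 27 31
w2 ellipse in knob frame [0.0995 1.844  9.    ]
(array([0.5832, 0.1757, 0.094 ]), np.float64(0.00038085429645543466))
tri origin [-2.6282  0.1976 19.9383]
tip px (259.3410339355469, 191.662841796875) [258.5663 228.4286]
```

send_rows(fingers=[1,1,1,1,1], dp=[[0,0.0005,0],[-0.0001,0.001,0],[-0.0003,0.0015,0],[-0.0005,0.002,0],[-0.0008,0.0024,0]], rotation=[[0,0,0.06],[0,0,0.12],[0,0,0.18],[0,0,0.24],[0,0,0.3]])

```text
t: 4.2
ee_pos: [0.5856, 0.1759, 0.0908]
orientation: [174.7, 34.7, -179.5]
wrist_force: [-6.0, -10.2, 9.4]
opening: 0.181
grip_force: 30.5
```

```bash
cat > st.py <<'E'
from plan import *;from plant import r
kR=knobR(9.8);n=kR.apply([0,0,1]);K0=np.array([.5966,.1778,.0792])
o=r.get_obs();p,Rt=pose(o);x=kR.inv().apply(-Rt.as_matrix()[:,0])
print('t',o['t'],'TCP knobframe mm',kR.inv().apply(p-K0)*1e3,'bar angle',np.degrees(np.arctan2(x[1],x[0])),'open',o['opening']*85,o['grip_force'])
print('F tool',Rt.inv().apply(o['wrist_force']),'T tool',Rt.inv().apply(o['wrist_torque']),'J',np.round(o['joint_positions'],1))
E
python3 st.py
```

```text
t 4.2 TCP knobframe mm [-2.4577 -0.03   15.8947] bar angle -7.657507917238209 open 15.364442732790764 30.543303787708282
F tool [ -0.3232  -9.0961 -12.0716] T tool [ 2.0425  0.3533 -0.137 ] J [ 20.    3.4 -44.6   7.4  -5.9  16. ]
```

send_rows(fingers=[1,1,1,1,1], dp=[[-0.0008,-0.0024,0],[-0.0008,-0.0024,0],[-0.0008,-0.0024,0],[-0.0008,-0.0024,0],[-0.0008,-0.0024,0]], rotation=[[0,0,0.04],[0,0,0.08],[0,0,0.12],[0,0,0.16],[0,0,0.2]])

```text
t: 4.7
ee_pos: [0.5857, 0.1757, 0.0908]
orientation: [159.8, 29.3, 153.0]
wrist_force: [-8.8, -2.0, 9.2]
opening: 0.176
grip_force: 30.6
```

send_rows(fingers=[1], dp=[[0,0,0]], rotation=[[0,0,0]])

```text
t: 4.8
ee_pos: [0.5856, 0.1756, 0.0908]
orientation: [159.8, 29.3, 153.0]
wrist_force: [-8.9, -1.8, 9.6]
opening: 0.182
grip_force: 30.6
```

```bash
python3 st.py
```

```text
t 4.8 TCP knobframe mm [-2.5386 -0.2525 15.8811] bar angle -31.51311722549432 open 15.477516885941467 30.553081333637238
F tool [  1.4952  -1.2024 -13.0072] T tool [ 0.7247  0.633  -0.0858] J [ 19.8   3.4 -44.6   7.4  -5.7  39.7]
```

send_rows(fingers=[1,1,1,1], dp=[[0,0,0],[0,0,0],[0,0,0],[0,0,0]], rotation=[[0,0,0.012],[0,0,0.024],[0,0,0.036],[0,0,0.036]])

```text
t: 5.2
ee_pos: [0.5856, 0.1756, 0.0908]
orientation: [157.7, 27.8, 148.5]
wrist_force: [-8.5, -1.3, 9.5]
opening: 0.18
grip_force: 30.6
```

```bash
python3 st.py
```

```text
t 5.2 TCP knobframe mm [-2.545  -0.2687 15.8878] bar angle -35.703486510366176 open 15.324305069277125 30.56569218635559
F tool [  1.4227  -0.7853 -12.7178] T tool [ 0.7875  0.5882 -0.1716] J [ 19.8   3.4 -44.6   7.4  -5.7  43.9]
```

send_rows(fingers=[1,1], dp=[[0,0,0],[0,0,0]], rotation=[[0,0,0.012],[0,0,0.012]])

```text
t: 5.4
ee_pos: [0.5856, 0.1756, 0.0907]
orientation: [157.0, 27.2, 147.0]
wrist_force: [-9.3, -1.5, 8.5]
opening: 0.184
grip_force: 30.6
```

```bash
python3 st.py
```

```text
t 5.4 TCP knobframe mm [-2.5505 -0.3142 15.8789] bar angle -37.14152166739548 open 15.618025845845606 30.574122369289398
F tool [  2.2586  -1.6273 -12.37  ] T tool [ 0.8175  0.5921 -0.1032] J [ 19.8   3.4 -44.6   7.4  -5.7  45.4]
```

send_rows(fingers=[1,1], dp=[[0,0,0],[0,0,0]], rotation=[[0,0,0.01],[0,0,0.01]])

```text
t: 5.6
ee_pos: [0.5856, 0.1756, 0.0908]
orientation: [156.5, 26.7, 145.8]
wrist_force: [-8.1, -1.2, 9.9]
opening: 0.179
grip_force: 30.6
```

```bash
python3 st.py
```

```text
t 5.6 TCP knobframe mm [-2.5402 -0.2812 15.8969] bar angle -38.326661026164466 open 15.25401008153243 30.61796933412552
F tool [  0.934   -0.4889 -12.8331] T tool [ 0.8333  0.5128 -0.2704] J [ 19.8   3.4 -44.6   7.4  -5.7  46.6]
```

send_rows(fingers=[1,1], dp=[[0,0,0],[0,0,0]], rotation=[[0,0,0.01],[0,0,0.01]])

```text
t: 5.8
ee_pos: [0.5856, 0.1757, 0.0907]
orientation: [155.9, 26.3, 144.6]
wrist_force: [-8.0, -1.2, 8.3]
opening: 0.18
grip_force: 32.1
```

```bash
python3 st.py
```

```text
t 5.8 TCP knobframe mm [-2.5364 -0.1691 15.8591] bar angle -39.502043938448374 open 15.260885410262102 32.08471477031708
F tool [  1.5642  -1.0527 -11.4534] T tool [ 0.7565  0.5623 -0.6552] J [ 19.8   3.4 -44.6   7.4  -5.7  47.7]
```

Contact: the torque about the axis jumped to −0.66 N m, of which about 0.15 is the spring, so the pin carries roughly 12 N. I back off very slightly and hold.

send_rows(fingers=[1,1,1,1,1], dp=[[0,0,0],[0,0,0],[0,0,0],[0,0,0],[0,0,0]], rotation=[[0,0,-0.002],[0,0,-0.002],[0,0,-0.002],[0,0,-0.002],[0,0,-0.002]])

```text
t: 6.3
ee_pos: [0.5856, 0.1757, 0.0908]
orientation: [156.0, 26.4, 144.9]
wrist_force: [-8.0, -2.2, 8.4]
opening: 0.186
grip_force: 31.4
```

```bash
python3 st.py
```

```text
t 6.3 TCP knobframe mm [-2.5183 -0.1748 15.8791] bar angle -39.22643954594314 open 15.779338335819952 31.368935108184814
F tool [  0.9398  -1.8634 -11.5997] T tool [ 0.7045  0.5428 -0.5514] J [ 19.8   3.4 -44.6   7.4  -5.7  47.5]
```

send_rows(fingers=[1,1,1,1,1], dp=[[0,0,0],[0,0,0],[0,0,0],[0,0,0],[0,0,0]], rotation=[[0,0,0],[0,0,0],[0,0,0],[0,0,0],[0,0,0]])

```text
t: 6.8
ee_pos: [0.5856, 0.1757, 0.0908]
orientation: [156.0, 26.4, 144.9]
wrist_force: [-8.3, -1.3, 8.6]
opening: 0.177
grip_force: 31.4
```

send_rows(fingers=[1,1], dp=[[0,0,0],[0,0,0]], rotation=[[0,0,0],[0,0,0]])

```text
t: 7.0
ee_pos: [0.5856, 0.1757, 0.0908]
orientation: [156.0, 26.4, 144.9]
wrist_force: [-7.7, -1.4, 8.1]
opening: 0.184
grip_force: 31.4
```

```bash
python3 st.py
```

```text
t 7.0 TCP knobframe mm [-2.5228 -0.1852 15.8796] bar angle -39.224179268388994 open 15.66660626929342 31.369040608406067
F tool [  1.3063  -1.194  -11.1164] T tool [ 0.652   0.5525 -0.536 ] J [ 19.8   3.4 -44.6   7.4  -5.7  47.5]
```

send_rows(fingers=[0,0,0,0,0], dp=[[0,0,0],[0,0,0],[0,0,0],[0,0,0],[0,0,0]], rotation=[[0,0,0],[0,0,0],[0,0,0],[0,0,0],[0,0,0]])

```text
t: 7.5
ee_pos: [0.5859, 0.1756, 0.0905]
orientation: [156.0, 26.4, 144.9]
wrist_force: [1.0, -0.5, 0.2]
opening: 0.989
grip_force: 0.0
```

send_rows(fingers=[0,0,0,0,0], dp=[[0,0,0],[0,0,-0.04],[0,0,-0.1],[0,0,-0.18],[0,0,-0.22]], rotation=[[0,0,0],[0,0,0],[0,0,0],[0,0,0],[0,0,0]])

```text
t: 8.0
ee_pos: [0.523, 0.1648, 0.1831]
orientation: [155.9, 26.4, 144.8]
wrist_force: [1.7, 0.3, -0.3]
opening: 0.997
grip_force: 0.0
```

send_rows(fingers=[0,0], dp=[[0,0,0],[0,0,0]], rotation=[[0,0,0],[0,0,0]])

```text
t: 8.2
ee_pos: [0.5239, 0.165, 0.1806]
orientation: [156.0, 26.4, 144.9]
wrist_force: [0.3, 0.1, -0.6]
opening: 1.0
grip_force: 0.0
```

```bash
python3 st.py
python3 - <<'E'
from plan import *;from plant import r;import pickle
c=r.camera('wrist');pickle.dump(c,open('w3.pkl','wb'));cv2.imwrite('pics/w3.png',c['image'][:,:,::-1])
E
```

```text
t 8.2 TCP knobframe mm [ -2.3091  -0.2224 125.4148] bar angle -39.25496071669433 open 85.02199341956519 0.0
F tool [0.1239 0.0034 0.6209] T tool [0.3726 0.3338 0.0024] J [ 21.6 -10.7 -42.4  23.8  -6.7  48.9]
```

View pics/w3.png

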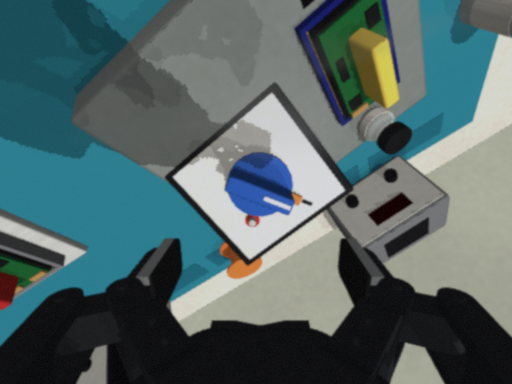

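The lug is back at the tick (lug (297,200), tick (307,203)), and the module is still in the nest. Next I go above the module, tool pointing down.

Run:
```python
from plan import *;from plant import r;import pickle
Y=((22,120,90),(34,255,255))
c1,c3=[pickle.load(open(f,'rb')) for f in('w1.pkl','w3.pkl')]
for c,bx in((c1,(320,180,380,240)),(c3,(340,20,405,115))):
    b=blobs(c,*Y,bx)[0];print(b[0],b[1],onz(c,b[1],.09))
delta(r.get_obs(),[.539,.322,.2],R.from_euler('xyz',[180,0,-170.2],degrees=True))
```

```text
964 [353.3278 210.9419] [0.5356 0.3196 0.09  ]
1808 [377.8302  62.3402] [0.5333 0.3222 0.09  ]
now t 8.25 [0.5236 0.1648 0.1797] [156.08  26.34 144.89] J [ 21.5 -10.6 -42.4  23.8  -6.7  48.9]
shift mm [ 60.8 147.    7.5] deg [ 12.03  33.59 -37.99] -> dp [0.1215, 0.2939, 0.0151] rot [0.1002, 0.2799, -0.3166]
```

send_rows(fingers=[0,0,0,0,0], dp=[[0.02,0.06,-0.05],[0.05,0.12,-0.05],[0.075,0.18,-0.04],[0.1,0.24,-0.01],[0.12,0.294,0.015]], rotation=[[0.015,0.04,-0.045],[0.03,0.08,-0.09],[0.045,0.12,-0.135],[0.06,0.16,-0.18],[0.07,0.2,-0.22]])

```text
t: 8.75
ee_pos: [0.5399, 0.3231, 0.1993]
orientation: [175.3, 9.0, 178.1]
wrist_force: [0.3, 0.1, 1.2]
opening: 1.006
grip_force: 0.0
```

Run:
```python
from plan import *;from plant import r
delta(r.get_obs(),[.537,.322,.2],R.from_euler('xyz',[180,0,-170.2],degrees=True))
```

```text
now t 8.75 [0.5399 0.3231 0.1993] [175.29   8.99 178.1 ] J [31.4 17.9  2.8 64.8 -1.  32.9]
shift mm [ 2.7 -1.1 -1.3] deg [  3.77   9.43 -11.3 ] -> dp [0.0054, -0.0022, -0.0025] rot [0.0314, 0.0786, -0.0942]
```

send_rows(fingers=[0,0,0,0], dp=[[0.005,-0.002,-0.002],[0.005,-0.002,-0.002],[0.005,-0.002,-0.002],[0.005,-0.002,-0.002]], rotation=[[0.017,0.04,-0.045],[0.0314,0.0786,-0.0942],[0.0314,0.0786,-0.0942],[0.0314,0.0786,-0.0942]])

```text
t: 9.15
ee_pos: [0.5373, 0.3206, 0.1994]
orientation: [179.9, 0.2, -170.6]
wrist_force: [-0.1, -0.6, 0.5]
opening: 1.003
grip_force: 0.0
```

Run:
```python
from plan import *;from plant import r;import pickle
c=r.camera('wrist');pickle.dump(c,open('w4.pkl','wb'));cv2.imwrite('pics/w4.png',c['image'][:,:,::-1])
print(np.linalg.inv(c['camera_from_world'])[:3,3])
delta(r.get_obs(),[.537,.322,.2],R.from_euler('xyz',[180,0,-170.2],degrees=True))
for b in blobs(c,(22,120,60),(34,255,255))[:3]: print(b[0],b[1],b[2].tolist(),[onz(c,q,.103)[:2].tolist() for q in b[2]])
```

```text
[0.4638 0.3087 0.3621]
now t 9.2 [0.5368 0.3203 0.2006] [ 179.91    0.3  -170.6 ] J [30.8 27.4 18.1 80.4 -0.  21.4]
shift mm [-0.4  1.6  0.6] deg [ 0.08  0.3  -0.4 ] -> dp [-0.0009, 0.0032, 0.0011] rot [0.0007, 0.0025, -0.0033]
1129 [259.4145 187.9026] [[251.0, 224.0], [251.0, 153.0], [268.0, 153.0], [268.0, 224.0]] [[0.5795096672258411, 0.3187936268170942], [0.5055206953286278, 0.30727632034208874], [0.5028300442036752, 0.32354210067673106], [0.57659439995031, 0.33644662634193656]]
```

View pics/w4.png

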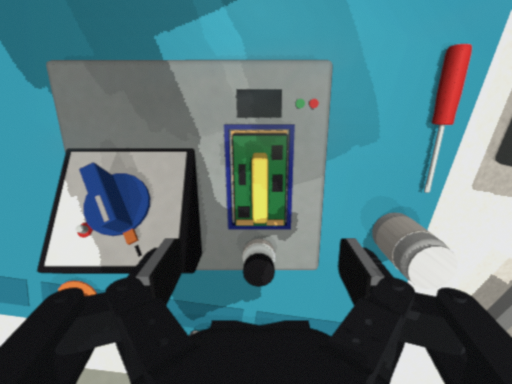

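The picture is straight over the module: handle at (259,188), nest rim from (225,124) to (294,230), jar at (259,262), knob at rest on the left. The handle's yaw of about 9.4° matches the tool, so I descend and grip.

send_rows(fingers=[0,0,0,0,0], dp=[[-0.004,0.001,0.06],[-0.0086,0.001,0.12],[-0.0086,0.001,0.18],[-0.0086,0.001,0.23],[-0.0086,0.001,0.257]], rotation=[[0,0.002,0],[0,0.002,0],[0,0.002,0],[0,0.002,0],[0,0.002,0]])

```text
t: 9.7
ee_pos: [0.54, 0.321, 0.0721]
orientation: [179.9, 0.1, -170.6]
wrist_force: [-1.1, 0.0, 0.5]
opening: 0.996
grip_force: 0.0
```

send_rows(fingers=[0,0.5,0.8,1,1], dp=[[0,0,0],[0,0,0],[0,0,0],[0,0,0],[0,0,0]], rotation=[[0,0,0],[0,0,0],[0,0,0],[0,0,0],[0,0,0]], squeeze=35)

```text
t: 10.2
ee_pos: [0.5417, 0.3221, 0.074]
orientation: [179.9, 0.1, -170.4]
wrist_force: [0.8, -0.1, -0.1]
opening: 0.331
grip_force: 0.0
```

send_rows(fingers=[1,1,1,1], dp=[[0,0,0],[0,0,0],[0,0,0],[0,0,0]], rotation=[[0,0,0],[0,0,0],[0,0,0],[0,0,0]])

```text
t: 10.6
ee_pos: [0.5416, 0.3219, 0.0736]
orientation: [179.9, 0.0, -170.4]
wrist_force: [0.0, -1.6, 5.1]
opening: 0.171
grip_force: 38.5
```

send_rows(fingers=[1,1,1,1,1], dp=[[0,0,-0.01],[0,0,-0.03],[0,0,-0.08],[0,0,-0.14],[0,0,-0.2]], rotation=[[0,0,0],[0,0,0],[0,0,0],[0,0,0],[0,0,0]])

```text
t: 11.1
ee_pos: [0.5411, 0.3217, 0.1749]
orientation: [179.9, -0.0, -170.4]
wrist_force: [0.6, 1.0, -1.9]
opening: 0.171
grip_force: 37.6
```

send_rows(fingers=[1,1,1,1], dp=[[0,0,-0.06],[0,0,-0.12],[0,0,-0.16],[0,0,-0.16]], rotation=[[0,0,0],[0,0,0],[0,0,0],[0,0,0]])

```text
t: 11.5
ee_pos: [0.5423, 0.3223, 0.2567]
orientation: [179.8, 0.3, -170.4]
wrist_force: [1.1, 1.6, -2.3]
opening: 0.171
grip_force: 37.6
```

Run:
```python
from plan import *;from plant import r
T=r.camera('top');S=r.camera('scene')
import pickle;pickle.dump((T,S),open('b.pkl','wb'))
o=r.get_obs();print(o['opening'],o['grip_force'],o['wrist_force'])
# floors of bays: grey floor blobs in both views
for nm,c,bx in(('T',T,(285,180,390,245)),('S',S,(140,150,250,220))):
    for b in blobs(c,(0,0,60),(180,70,140),bx,60)[:5]: print(nm,b[0],b[1],onz(c,b[1],.017),b[2].tolist())
delta(o,[.528,-.337,.22],R.from_euler('xyz',[180,0,-178.9],degrees=True))
```

```text
0.173384111680995 37.62036681175232 [-0.0612 -0.1625 -2.1844]
T 984 [363.2368 207.9543] [ 0.5281 -0.3363  0.017 ] [[351.0, 189.0], [376.0, 189.0], [376.0, 233.0], [351.0, 233.0]]
T 961 [334.0999 207.7378] [ 0.5267 -0.2363  0.017 ] [[322.0, 189.0], [347.0, 189.0], [347.0, 228.0], [322.0, 228.0]]
T 430 [305.1558 208.3721] [ 0.5225 -0.1368  0.017 ] [[293.0, 189.0], [317.0, 189.0], [317.0, 228.0], [293.0, 228.0]]
S 793 [194.8108 187.7591] [ 0.5269 -0.2375  0.017 ] [[176.20004272460938, 199.60000610351562], [194.60003662109375, 162.80001831054688], [215.00003051757812, 173.00003051757812], [196.60003662109375, 209.80001831054688]]
S 763 [168.9725 181.1206] [ 0.5292 -0.3379  0.017 ] [[150.40000915527344, 192.1999969482422], [167.1999969482422, 158.59999084472656], [187.59999084472656, 168.8000030517578], [170.8000030517578, 202.40000915527344]]
S 299 [221.1672 197.7458] [ 0.5372 -0.1325  0.017 ] [[203.10345458984375, 207.24136352539062], [216.82760620117188, 172.9310302734375], [238.72415161132812, 181.68966674804688], [225.0, 216.0]]
now t 11.6 [0.5414 0.3218 0.2531] [ 179.92    0.02 -170.43] J [30.7 29.  28.1 89.1  0.1 21.1]
shift mm [ 122.8 -647.4   32.2] deg [0.08 0.01 8.47] -> dp [0.2455, -1.2948, 0.0643] rot [0.0007, 0.0001, 0.0706]
```

send_rows(fingers=[1,1,1,1,1], dp=[[0.01,-0.04,0],[0.02,-0.11,0],[0.036,-0.19,0],[0.053,-0.28,0],[0.07,-0.37,0]], rotation=[[0,0,0],[0,0,0],[0,0,0],[0,0,0],[0,0,0]])

```text
t: 12.1
ee_pos: [0.5365, 0.1318, 0.2516]
orientation: [179.9, -0.1, -170.4]
wrist_force: [0.7, -0.1, -3.2]
opening: 0.171
grip_force: 37.6
```

send_rows(fingers=[1,1,1,1,1], dp=[[0.017,-0.09,0],[0.034,-0.18,0],[0.051,-0.27,0],[0.063,-0.33,0],[0.07,-0.36,0]], rotation=[[0,0,0],[0,0,0],[0,0,0],[0,0,0],[0,0,0]])

```text
t: 12.6
ee_pos: [0.532, -0.0522, 0.2516]
orientation: [179.9, -0.1, -170.6]
wrist_force: [0.7, 1.6, -3.1]
opening: 0.173
grip_force: 37.6
```

send_rows(fingers=[1,1,1,1,1], dp=[[0.014,-0.08,0],[0.028,-0.16,0],[0.042,-0.22,0],[0.052,-0.27,0],[0.056,-0.296,0]], rotation=[[0,0,0.014],[0,0,0.028],[0,0,0.042],[0,0,0.056],[0,0,0.0706]])

```text
t: 13.1
ee_pos: [0.5295, -0.2016, 0.2516]
orientation: [179.9, -0.1, -179.0]
wrist_force: [-0.3, 0.3, -2.5]
opening: 0.172
grip_force: 37.6
```

send_rows(fingers=[1,1,1], dp=[[0,0,0],[0,0,0],[0,0,0]], rotation=[[0,0,0],[0,0,0],[0,0,0]])

```text
t: 13.4
ee_pos: [0.5302, -0.1992, 0.2525]
orientation: [179.9, -0.0, -178.8]
wrist_force: [-0.3, 0.3, -2.3]
opening: 0.172
grip_force: 37.6
```

Run:
```python
from plan import *;from plant import r;import pickle
c=r.camera('wrist');pickle.dump(c,open('w5.pkl','wb'));cv2.imwrite('pics/w5.png',cv2.resize(c['image'][:,:,::-1],(768,576)))
delta(r.get_obs(),[.528,-.337,.25],R.from_euler('xyz',[180,0,-178.9],degrees=True))
for b in blobs(c,(0,0,50),(180,70,150),(0,60,240,330),300)[:5]: print(b[0],b[1],onz(c,b[1],.017),b[2].tolist(),[onz(c,q,.029)[:2].tolist() for q in b[2]])
```

```text
now t 13.45 [ 0.5302 -0.1993  0.2526] [ 179.91   -0.   -178.81] J [-20.7  20.4  15.   84.7   0.1 -21.8]
shift mm [   5.  -137.6    2.4] deg [ 0.09 -0.    0.09] -> dp [0.0101, -0.2752, 0.0048] rot [0.0007, -0.0, 0.0007]
1951 [163.0343 164.4593] [ 0.5379 -0.3441  0.017 ] [[133.65988159179688, 116.23857116699219], [192.6446533203125, 112.02537536621094], [199.05581665039062, 201.78172302246094], [140.071044921875, 205.9949188232422]] [[0.4682064393340813, -0.3747759602941747], [0.46088110137816446, -0.2926144784556779], [0.5921708050569295, -0.28968523051507], [0.6008408564244436, -0.3803674537525842]]
1529 [37.8502 99.1583] [ 0.4482 -0.5121  0.017 ] [[11.394882202148438, 65.85260009765625], [44.05973815917969, 58.3863525390625], [58.52055358886719, 121.65243530273438], [25.855697631835938, 129.11868286132812]] [[0.40744493811121735, -0.5283423801407512], [0.3975574155712165, -0.4834406384482825], [0.4776874415351237, -0.48041581636553793], [0.48885754186889724, -0.5283137900434237]]
1121 [219.1356 144.5531] [ 0.5063 -0.2588  0.017 ] [[206.0, 115.0], [239.0, 115.0], [239.0, 209.0], [206.0, 209.0]] [[0.46445659442383536, -0.2742993693897448], [0.46350188746015886, -0.22852035888013641], [0.6026933899994393, -0.22875828900851544], [0.6037189909233059, -0.2795344546186681]]
```

View pics/w5.png

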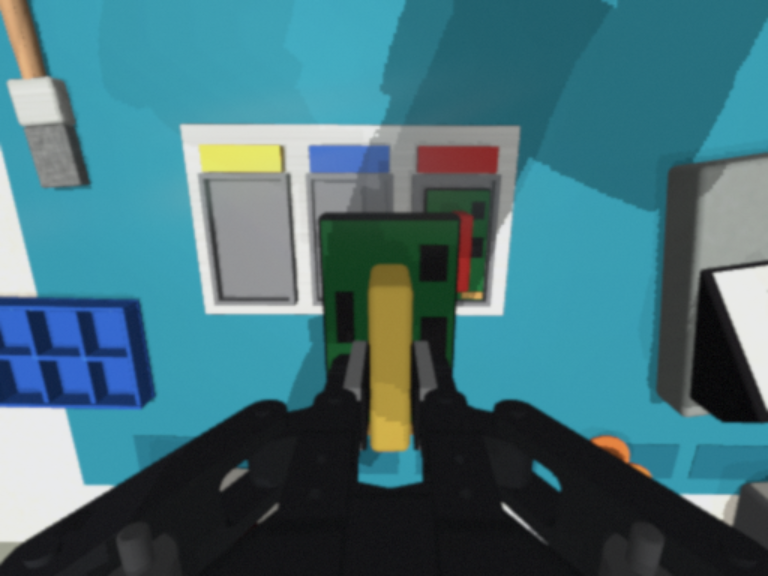

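The picture shows the empty yellow-tagged bay at the left. Its rim corners at 1.5x are about (200,172), (290,172), (298,304) and (214,305), with the tag at (240,158). The module hangs straight in the grip: board front edge (321–460,215), handle front end (390,265).

Run:
```python
from plan import *;import pickle
c=pickle.load(open('w5.pkl','rb'));s=1.5
q=np.array([[200,172],[290,172],[298,304],[214,305]])/s
w=np.array([onz(c,x,.029) for x in q]);print('rim',w[:,:2].tolist(),'ctr',w.mean(0),'sides',[np.linalg.norm(w[i]-w[i-1]) for i in range(4)])
print('yaw',np.degrees(np.arctan2(*(w[2]-w[1])[1::-1])),np.degrees(np.arctan2(*(w[3]-w[0])[1::-1])))
# refine: floor / rim by blob on narrower value; inner floor corners seen
h=cv2.cvtColor(c['image'],cv2.COLOR_RGB2HSV)
print('row140 V',h[150,125:205,2].tolist());print('col 168 V',h[90:220,165,2].tolist())
# module
zb=.2526-.0236+.017
a,b=onz(c,np.array([321,215])/s,zb),onz(c,np.array([460,215])/s,zb);print('board front',a,b,np.linalg.norm(a-b),'module x ctr',(a+b)[:2]/2+[.055,0])
e=onz(c,np.array([390,265])/s,zb+.036);print('handle front',e,e[0]+.035)
c4=pickle.load(open('w4.pkl','rb'))
r4=np.array([onz(c4,x,.06) for x in [(225,124),(294,124),(292,230),(229,230)]]);print('nest rim ctr',r4.mean(0),[np.linalg.norm(r4[i]-r4[i-1]) for i in range(4)])
```

```text
rim [[0.46611182203070667, -0.37498417999797595], [0.46437776421822097, -0.2918429947097019], [0.5936145357003516, -0.2903440367109954], [0.5964265095049647, -0.3759316474815547]] ctr [ 0.5301 -0.3333  0.029 ] sides [np.float64(0.13031813176279797), np.float64(0.08315926675744661), np.float64(0.12924546405273318), np.float64(0.0856337918936829)]
yaw 0.6645176531873299 -0.416568021361383
row140 V [183, 183, 184, 190, 212, 227, 231, 231, 230, 229, 218, 179, 156, 142, 111, 76, 60, 77, 114, 135, 145, 151, 151, 152, 151, 153, 151, 151, 152, 151, 152, 152, 152, 151, 152, 153, 152, 152, 153, 153, 153, 153, 153, 152, 153, 153, 154, 154, 153, 153, 153, 153, 154, 156, 155, 154, 154, 154, 155, 154, 156, 154, 154, 154, 154, 153, 150, 131, 93, 81, 136, 196, 226, 232, 232, 228, 225, 225, 225, 219]
col 168 V [222, 220, 219, 221, 221, 220, 218, 227, 231, 232, 232, 232, 231, 231, 231, 231, 230, 230, 230, 229, 229, 228, 228, 222, 190, 152, 146, 149, 147, 136, 135, 149, 156, 158, 157, 157, 155, 156, 156, 157, 155, 155, 155, 153, 154, 154, 154, 155, 154, 154, 154, 154, 155, 153, 153, 154, 154, 153, 153, 153, 153, 153, 153, 152, 151, 152, 152, 152, 153, 153, 151, 150, 152, 151, 152, 152, 151, 151, 151, 152, 151, 151, 150, 151, 151, 151, 151, 151, 151, 150, 150, 151, 150, 150, 149, 151, 150, 151, 151, 150, 150, 151, 150, 150, 150, 149, 145, 133, 102, 80, 97, 135, 154, 183, 223, 233, 234, 233, 223, 193, 180, 181, 181, 179, 179, 180, 180, 180, 180, 180]
board front [ 0.4769 -0.2285  0.246 ] [ 0.4757 -0.1704  0.246 ] 0.058139475382387056 module x ctr [ 0.5313 -0.1995]
handle front [ 0.489  -0.1995  0.282 ] 0.5239525778725844
nest rim ctr [0.5421 0.3223 0.06  ] [np.float64(0.12719480615331766), np.float64(0.07559782898413327), np.float64(0.12724676682956962), np.float64(0.07787204940303001)]
```

Run:
```python
from plan import *;from plant import r;import pickle
c=pickle.load(open('w5.pkl','rb'))
L,Rr=onz(c,(135.7,150),.029),onz(c,(191.7,150),.029);F,B=onz(c,(165,114.3),.029),onz(c,(165,203.2),.029)
print('y',L[1],Rr[1],Rr[1]-L[1],(L[1]+Rr[1])/2,'x',F[0],B[0],B[0]-F[0],(F[0]+B[0])/2)
# floor visible between left inner wall foot (z .017) and right inner rim (z .029)
print('floor left y',onz(c,(143.5,150),.017)[1], 'floor far x',onz(c,(165,196.8),.017)[0])
# left long edge direction: detect white->grey crossing per row
h=c['image'].mean(2);rows=np.arange(125,196,5);pts=[]
for y in rows:
    seg=h[y,120:150].astype(float);i=np.argmax(seg[6:]<200)+6;pts.append(onz(c,(120+i-1+(seg[i-1]-200)/(seg[i-1]-seg[i]),y),.029)[:2])
pts=np.array(pts);print('left edge yaw',np.degrees(np.polyfit(pts[:,0],pts[:,1],1)[0]))
delta(r.get_obs(),[.5305,-.3345,.15],R.from_euler('xyz',[180,0,-179.],degrees=True))
```

```text
y -0.3772853810338474 -0.29670914264225123 0.08057623839159617 -0.33699726183804934 x 0.46470724009043035 0.5955198082601154 0.13081256816968506 0.5301135241752729
floor left y -0.3712043769551231 floor far x 0.5892162831839587
 ** On entry to DLASCL parameter number  4 had an illegal value
 ** On entry to DLASCL parameter number  4 had an illegal value
 ** On entry to DLASCL parameter number  4 had an illegal value
 ** On entry to DLASCL parameter number  4 had an illegal value
 ** On entry to DLASCL parameter number  5 had an illegal value
 ** On entry to DLASCL parameter number  4 had an illegal value<stdin>:10: RuntimeWarning: divide by zero encountered in scalar divide
h.py:7: RuntimeWarning: invalid value encountered in divide
  d=Rm.T@np.array([(uv[0]-cx)/f,(uv[1]-cy)/f,1.]);return -Rm.T@M[:3,3],d/np.linalg.norm(d)
Traceback (most recent call last):
numpy.linalg.LinAlgError: SVD did not converge in Linear Least Squares
```

Run:
```python
from plan import *;from plant import r
delta(r.get_obs(),[.529,-.337,.12],R.from_euler('xyz',[180,0,-179.2],degrees=True))
```

```text
now t 13.45 [ 0.5302 -0.1993  0.2526] [ 179.91   -0.   -178.81] J [-20.7  20.4  15.   84.7   0.1 -21.8]
shift mm [   4.  -137.8  132.4] deg [ 0.09 -0.    0.39] -> dp [0.0081, -0.2757, 0.2648] rot [0.0007, -0.0, 0.0032]
```

send_rows(fingers=[1,1,1,1,1], dp=[[0.002,-0.07,0],[0.004,-0.14,0.03],[0.006,-0.2,0.08],[0.008,-0.25,0.14],[0.008,-0.276,0.2]], rotation=[[0,0,0.003],[0,0,0.003],[0,0,0.003],[0,0,0.003],[0,0,0.003]])

```text
t: 13.95
ee_pos: [0.5287, -0.3395, 0.1514]
orientation: [180.0, 0.0, -179.3]
wrist_force: [0.3, -0.3, -2.0]
opening: 0.17
grip_force: 37.6
```

send_rows(fingers=[1,1,1,1,1], dp=[[0,0,0.04],[0,0,0.065],[0,0,0.065],[0,0,0.065],[0,0,0.065]], rotation=[[0,0,0],[0,0,0],[0,0,0],[0,0,0],[0,0,0]])

```text
t: 14.45
ee_pos: [0.5295, -0.3383, 0.1215]
orientation: [180.0, 0.1, -179.2]
wrist_force: [1.2, 0.1, -2.7]
opening: 0.173
grip_force: 37.6
```

Run:
```python
from plan import *;from plant import r
delta(r.get_obs(),[.529,-.337,.052],R.from_euler('xyz',[180,0,-179.2],degrees=True))
c=r.camera('wrist');cv2.imwrite('pics/w6.png',c['image'][:,:,::-1])
```

```text
now t 14.45 [ 0.5295 -0.3383  0.1215] [ 179.99    0.1  -179.23] J [-32.6  29.    9.1  70.1   0.1 -33.4]
shift mm [ 0.6  1.3 69.5] deg [ 0.01  0.1  -0.03] -> dp [0.0012, 0.0026, 0.139] rot [0.0001, 0.0009, -0.0002]
```

View pics/w6.png

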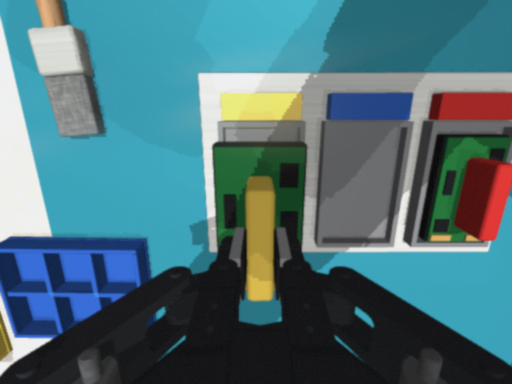

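The module (cols 213–307) is centred over the yellow-tagged bay (rim cols 219–303). I lower it in stages.

send_rows(fingers=[1,1,1,1,1], dp=[[0.001,0.0025,0.04],[0.001,0.0025,0.08],[0.001,0.0025,0.115],[0.001,0.0025,0.135],[0.001,0.0025,0.139]], rotation=[[0,0.001,0],[0,0.001,0],[0,0.001,0],[0,0.001,0],[0,0.001,0]])

```text
t: 15.0
ee_pos: [0.5279, -0.3368, 0.05]
orientation: [179.9, -0.2, -179.3]
wrist_force: [-0.1, -0.4, -1.9]
opening: 0.176
grip_force: 37.6
```

send_rows(fingers=[1,1,1,1,1], dp=[[0,0,0.004],[0,0,0.008],[0,0,0.012],[0,0,0.016],[0,0,0.018]], rotation=[[0,0,0],[0,0,0],[0,0,0],[0,0,0],[0,0,0]])

```text
t: 15.5
ee_pos: [0.5281, -0.337, 0.0414]
orientation: [179.9, -0.1, -179.3]
wrist_force: [0.7, -0.5, -1.6]
opening: 0.174
grip_force: 37.6
```

Run:
```python
from plan import *;from plant import r
delta(r.get_obs(),[.529,-.337,.0406],R.from_euler('xyz',[180,0,-179.2],degrees=True));print(r.get_obs()['wrist_force'])
```

```text
now t 15.5 [ 0.5281 -0.337   0.0414] [ 179.93   -0.12 -179.27] J [-32.5  31.6   1.4  60.   -0.  -33.3]
shift mm [-0.9 -0.   0.8] deg [ 0.07 -0.12 -0.07] -> dp [-0.0018, -0.0001, 0.0016] rot [0.0006, -0.001, -0.0005]
[ 0.7321 -0.5113 -1.5873]
```

Still hanging. I lower in sub-millimetre steps until the force reverses.

send_rows(fingers=[1,1,1], dp=[[0,0,0.0015],[0,0,0.002],[0,0,0.002]], rotation=[[0,0,0],[0,0,0],[0,0,0]])

```text
t: 15.8
ee_pos: [0.5281, -0.3371, 0.0406]
orientation: [179.9, -0.1, -179.3]
wrist_force: [-1.7, -0.1, 0.6]
opening: 0.175
grip_force: 38.0
```

send_rows(fingers=[1,1,1], dp=[[0,0,0.001],[0,0,0.0015],[0,0,0.0015]], rotation=[[0,0,0],[0,0,0],[0,0,0]])

```text
t: 16.1
ee_pos: [0.5282, -0.3373, 0.0406]
orientation: [180.0, -0.1, -179.3]
wrist_force: [-5.5, 0.1, 10.8]
opening: 0.17
grip_force: 39.1
```

Seated at 0.0406 m, exactly the height predicted for the floor. Release and retreat straight up.

send_rows(fingers=[0.9,0.7,0.4,0,0], dp=[[0,0,-0.001],[0,0,-0.001],[0,0,-0.001],[0,0,-0.001],[0,0,-0.001]], rotation=[[0,0,0],[0,0,0],[0,0,0],[0,0,0],[0,0,0]])

```text
t: 16.6
ee_pos: [0.5281, -0.3369, 0.0401]
orientation: [179.9, -0.1, -179.3]
wrist_force: [0.0, -0.3, -0.5]
opening: 0.798
grip_force: 0.0
```

send_rows(fingers=[0,0,0,0,0], dp=[[0,0,0],[0,0,-0.06],[0,0,-0.14],[0,0,-0.22],[0,0,-0.3]], rotation=[[0,0,0],[0,0,0],[0,0,0],[0,0,0],[0,0,0]])

```text
t: 17.1
ee_pos: [0.5282, -0.337, 0.1919]
orientation: [179.9, -0.1, -179.3]
wrist_force: [1.3, -0.3, 0.2]
opening: 0.998
grip_force: 0.0
```

send_rows(fingers=[0,0,0], dp=[[0,0,0],[0,0,0],[0,0,0]], rotation=[[0,0,0],[0,0,0],[0,0,0]])

```text
t: 17.4
ee_pos: [0.528, -0.3369, 0.1891]
orientation: [179.9, -0.2, -179.3]
wrist_force: [-0.6, -0.7, -0.0]
opening: 1.001
grip_force: 0.0
```

Run:
```python
from plan import *;from plant import r;import pickle
c=r.camera('wrist');T=r.camera('top');pickle.dump(c,open('w7.pkl','wb'))
k=cv2.resize(T['image'][140:260,130:400],(540,240),interpolation=cv2.INTER_CUBIC)
im=np.zeros((384+240,540,3),np.uint8)[:600];im[:360,:512]=c['image'][:360];im[360:600]=k
cv2.imwrite('pics/w7.png',im[:,:,::-1])
for b in blobs(c,(20,120,60),(34,255,255))[:3]: print(b[0],b[1],onz(c,b[1],.07),b[2].tolist())
print(r.get_obs()['ee_pos'])
```

```text
3920 [ 15.7278 274.5041] [ 0.6483 -0.6304  0.07  ] [[-4.133183239971505e-15, 210.0], [43.0, 210.0], [43.0, 345.0], [0.0, 345.0]]
1183 [260.9358 109.6306] [ 0.4534 -0.3359  0.07  ] [[230.0, 99.0], [290.0, 99.0], [290.0, 119.0], [230.0, 119.0]]
985 [259.0396 180.3574] [ 0.527  -0.3369  0.07  ] [[248.8409423828125, 213.1274871826172], [252.2286376953125, 146.5031280517578], [275.1693115234375, 147.6696014404297], [271.7816162109375, 214.29396057128906]]
[ 0.5279 -0.3369  0.189 ]
```

View pics/w7.png

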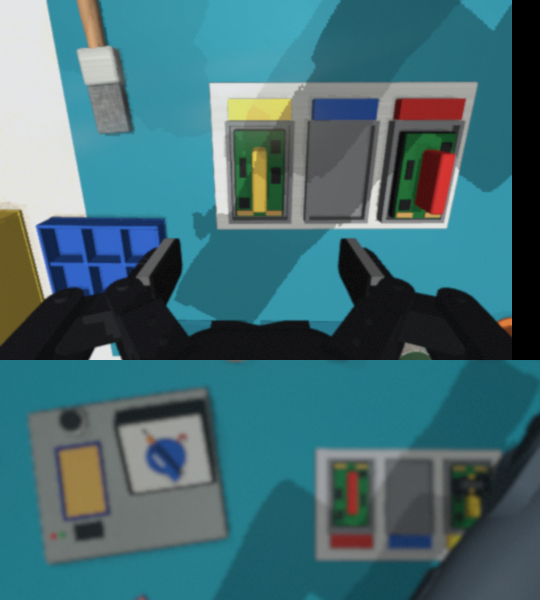

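The yellow module (handle at (259,180)) sits inside the yellow-tagged bay's walls with even gaps. The nest is empty, the knob's lug is at the rest tick, and the other things are in place.

```bash
python3 -c "
from plant import r
print(r.job_done())"
```

```text
the job is handed in; nothing more can be done
None
```

The knob was held against the pin for about 1.2 s at roughly 10 N and sprang back to rest, the yellow module now sits flat in the yellow-tagged bay with nothing else moved, and the job is handed in at about 17.5 s; no verdict was returned.

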